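# Drive a snapped-off foot plug out of a rack leg tube

### The arm

A 7-joint arm with a two-finger parallel gripper is mounted at the origin on the work surface. World frame = base frame: x ahead of the robot, y to its left, z up, the work surface at z = 0. Lengths are in m, angles in rad, forces in N, time in s.
With the tool pointing down it reaches from about 0.35 to 0.9 m from the base axis. Payload 8.1 kg.
Tool frame: the origin (TCP) lies on the centre line of the jaws, within the pads' length; the fingertips stand arm.tips_ahead ahead of it and the grasp point (between the pads) lies 8 mm behind it (arm.tips_ahead is the distance from the TCP to the fingertips, in m); z points along the fingers, y is the direction in which the jaws open and shut (so a half turn about z gives the same grasp; the last joint's range is limited). The gripper opens to 92 mm and grips with 3 to 60 N. Pads are 19 mm wide; open, the fingers measure 130 mm over their backs; the gripper's body (75 mm by 190 mm) begins 47 mm behind the grasp point.
Start: joints at [1.21, 0.434, 0.025, 1.573, -0.012, 1.134, -0.075], TCP at [0.159, -0.604, 0.238] pointing down, gripper open.
Joint ranges: [-2.62, 2.62], [-0.44, 2.09], [-1.27, 1.32], [0.08, 2.57], [-1.32, 4.46], [0.12, 2], [-2.74, 2.74]. Speed limits (rad/s): [2.22, 2.22, 3.01, 3.01, 3.14, 3.14, 3.14].

### API

Orientations are given as a rotation vector (axis times angle).
In Python, from cell import arm gives the robot as it stands. The module is installed in compiled form; this text tells all that it offers.
- The arm moves only by the tool jog_arm, never from a script. Its argument "moves" is a list of rows, each an object with "twist": the turn, a rotation vector about the tool's x, y, z in units of 10 degrees (1.0 is 10 degrees), a list of three; "xyz": the shift along the tool's x, y, z in units of 60 mm (1.0 is 60 mm), a list of three; "grip": the closure, from -1 (fully open) to 1 (shut). A call has 1 to 5 rows; each row is the pose to reach, as a shift and turn from the pose commanded when the call began, along the tool's axes at that moment; what a row does not reach only later rows make up. A row lasts 1/8 s, in which the tool goes at most 62.5 mm and 10.7 degrees, less where a joint would pass 70% of its speed; a pose out of reach is approached as far as the arm can. A call with a gripper value outside its range is refused whole. The fingers move at their own pace and stop on an object; "force" is the grip in N (left out, the last holds). Time passes only in rows, so rows that repeat a pose let the fingers close. It gives the time, the measured TCP pose, the force and the opening at its end, in the units of the state.
- arm.observe(): the state, without advancing time (a new reading comes with each control period).
- arm.get_image(name): name is "scene" or "side" or "wrist"; returns the picture (384x512x3 uint8, blue, green, red); there is no depth.
- arm.camera_params(name): a dict with "mtx" (3x3 intrinsics, pixels), "T" (4x4, takes a point from camera to world coordinates); the wrist camera has in their place "T_tool_cam" (4x4, takes a point from camera to tool coordinates, whose origin is the TCP and whose axes are the flange's). Camera axes: x right, y down, z forward; pixel columns grow to the right and rows downward; lengths in m; the calibration is good to about 2 mm. The wrist camera is an equidistant fisheye: a pixel r from the principal point sees the ray r / f radians off the axis. A picture is of the moment at which its call begins: read the wrist's pose just before it. camera_params takes no time and is no camera call.
- arm.sign_off(): hands the job in, once; it reports no verdict.
The state is a dict: "clock": time; "joints": joint angles; "dq": joint speeds; "joint_efforts": joint torques, N m; "position": TCP position; "ee_rot": TCP orientation; "force": force on the tool from outside, world axes, zero at the start; "ft_torque": the same for the moment, N m; "width": opening from 0.0 (shut) to 1.0 (fully open).
Only numpy, scipy, OpenCV 4.12 (cv2) and the standard library are available. Lean on these libraries where they do the work, as an engineer would, in place of code of your own. Each camera call takes 0.05 s, during which the arm holds its last target. There are 200 camera calls.

### The job

A snapped-off foot plug is stuck inside the steel leg tube clamped upright over the catch tray. Take the long drift out of the wooden rack (the short one will not reach), push it steadily (do not drop it) down through the tube until its collar sits on the tube's mouth and the plug has dropped into the tray, then let go and leave the drift standing in the tube.

Things in the scene. Friction and masses are not known exactly. Their poses are not given: they have to be found in the camera images.
- leg_tube: Fixed: bare steel tube clamped upright between two short grey posts over a bare aluminium square catch tray (140 mm, rim 22, floor 4). Tube outside diameter 44 mm, bore 38, open both ends: lower end 65 mm, mouth 145 mm above the bench. Clamp and posts reach 110 mm high, within 70 mm of the axis. Origin on the tube's axis at bench level, z up.
- plug: Loose dark steel plug, diameter 34 mm, 30 mm tall, slightly tapered ends, gripped in the bore with its top 35 mm below the mouth. It gives way to a push of roughly 7 to 14 N (the drift weighs 2 to 3.5 N, not enough by itself), resists with several newtons over about 25 mm of travel, then drops into the tray. Origin at the centre of its underside.
- drift: Long drift, upright in the rack, tip down: steel rod 16 mm in diameter, 95 mm long, then a collar 56 mm in diameter, 6 thick, then a black round handle 30 mm in diameter, 55 tall (156 mm in all). Origin at the centre of the tip, z up to the handle. In the rack its tip is 10 mm and its handle's top 166 mm above the bench.
- rack: Fixed wooden rack 90 x 250 mm, 60 mm high, with two holes 21 mm wide and 50 deep, 55 mm either side of its middle along its y axis, either of which may hold the long drift. The other holds a short drift, alike but with a rod 50 mm long, its collar resting low and its handle's top only 121 mm above the bench. Origin under its middle, z up.
Mind the look-alikes: they are no part of the job. Leave any orange or red look-alike of the drift alone. What is meant by the leg_tube is not turquoise, and is the smaller of those in its own colour.

How it is judged:
On the way:
1. the long drift's tip is in the tube's mouth, above the plug that is still stuck there (horizontal distance between drift and leg_tube below 0.018 m and z of drift in the frame of leg_tube below 0.142 m and z of plug in the frame of leg_tube above 0.07 m), for 0.05 s.
At the end, for the whole second after the job is handed in: The plug lies at rest in the catch tray under the tube (its underside's centre less than 40 mm above the bench and within 85 mm of the tube's axis); the long drift stands still in the tube, its collar within 8 mm of the tube's mouth, its tip within 18 mm of the axis and leaning less than 0.17 rad (z of plug in the frame of leg_tube below 0.04 m and horizontal distance between plug and leg_tube below 0.085 m and z of drift in the frame of leg_tube below 0.058 m and horizontal distance between drift and leg_tube below 0.018 m and angle between drift's own z axis and vertical below 0.17 rad and linear speed of each of drift, plug below 0.03 m/s); the robot touches nothing.
It fails at once if the drift is dropped or slammed into the tube (faster than 0.6 m/s inside it) (horizontal distance between drift and leg_tube below 0.022 m and z of drift in the frame of leg_tube below 0.142 m and linear speed of drift above 0.6 m/s).
It also fails if it takes over 38 s, if anything falls off the work surface, if the arm or the gripper's body presses on something with over 40 N, if the wrist force passes 120 N, or if a joint passes its speed limit or range.

## Working session

There is one attempt and no reset: what is moved stays moved. The work goes in short steps, Python scripts to look and compute and a tool call to move; the robot and the scene stay as the last step left them, time stands still between calls to the robot, and variables do not carry over. Pictures are saved under pics/ and viewed, about 8 in all and at most 12, crops included, and the job is handed in when it is done.

Besides the shell and the picture viewer there is one more tool, called after "Request:" as name(argument=value, ...), one argument or row to a line, values as JSON. jog_arm: Moves the arm, as the interface text tells. Its arguments: {"type":"object","properties":{"moves":{"type":"array","items":{"type":"object","properties":{"twist":{"type":"array","items":{"type":"number"}},"xyz":{"type":"array","items":{"type":"number"}},"grip":{"type":"number"}}}},"force":{"type":"number"}},"required":["moves"]}

```bash
mkdir -p pics
python3 - <<'E'
from cell import arm
import cv2,numpy as np
o=arm.observe();print(o['clock'],o['position'],o['ee_rot'],o['width'],arm.tips_ahead)
for n in('scene','side'):
    cv2.imwrite(f'pics/{n}0.png',arm.get_image(n)); p=arm.camera_params(n);print(n,p['mtx'].tolist(),np.round(p['T'],4).tolist())
p=arm.camera_params('wrist');print(p)
E
```

```text
0.0 [ 0.15918806 -0.60387451  0.23694618] [-3.11398833e+00 -4.03614098e-01  5.31017818e-04] 1.00466041677571 0.011
scene [[359.15129747067175, 0.0, 262.09637504119297], [0.0, 359.15129747067175, 195.7030776923346], [0.0, 0.0, 1.0]] [[-0.3791, 0.7426, -0.552, 0.9785], [0.9253, 0.3033, -0.2275, 0.1551], [-0.0015, -0.5971, -0.8022, 0.7375], [0.0, 0.0, 0.0, 1.0]]
side [[436.85358806995794, 0.0, 255.90669866933473], [0.0, 436.85358806995794, 192.41778923500655], [0.0, 0.0, 1.0]] [[-0.8981, -0.3289, 0.292, 0.2248], [-0.4394, 0.6416, -0.6287, 0.6594], [0.0194, -0.6929, -0.7208, 0.8504], [0.0, 0.0, 0.0, 1.0]]
{'mtx': array([[297.31863964,   0.        , 257.35512902],
       [  0.        , 297.31863964, 198.02601275],
       [  0.        ,   0.        ,   1.        ]]), 'T_tool_cam': array([[-1.71779707e-04, -9.59114897e-01, -2.83016935e-01,
         7.58648645e-02],
       [ 9.99999984e-01, -1.51271877e-04, -9.43144739e-05,
        -2.54975819e-04],
       [ 4.76459139e-05, -2.83016947e-01,  9.59114907e-01,
        -1.46820935e-01],
       [ 0.00000000e+00,  0.00000000e+00,  0.00000000e+00,
         1.00000000e+00]])}
```

View pics/scene0.png

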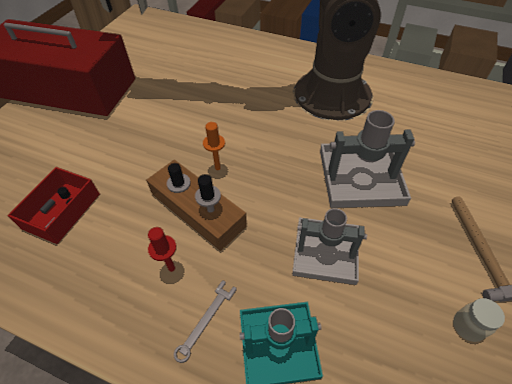

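View pics/side0.png

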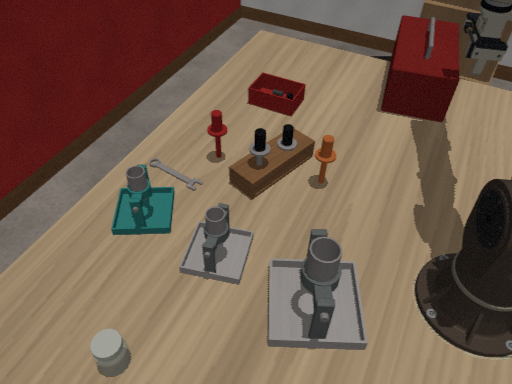

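Candidates in the scene view:
- **Drift:** black-handled drifts in the rack at (206,187), whose collar is raised so it looks long, and (176,176), collar low so it looks short. The orange (213,140) and red (160,245) ones are look-alikes.
- **Tube:** small grey (334,222), big grey (377,130), turquoise (281,325).

I choose the drift at (206,187) and the tube at (334,222), and check both in one close crop.

Run:
```python
import cv2,numpy as np
s=cv2.imread('pics/scene0.png');d=cv2.imread('pics/side0.png')
c=lambda im,x,y:cv2.resize(im[y:y+75,x:x+100],None,fx=4,fy=4,interpolation=cv2.INTER_CUBIC)
cv2.imwrite('pics/crop.png',np.vstack([np.hstack([c(s,155,155),c(s,285,195)]),np.hstack([c(d,230,115),c(d,170,195)])]))
```

```text
(no output)
```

View pics/crop.png

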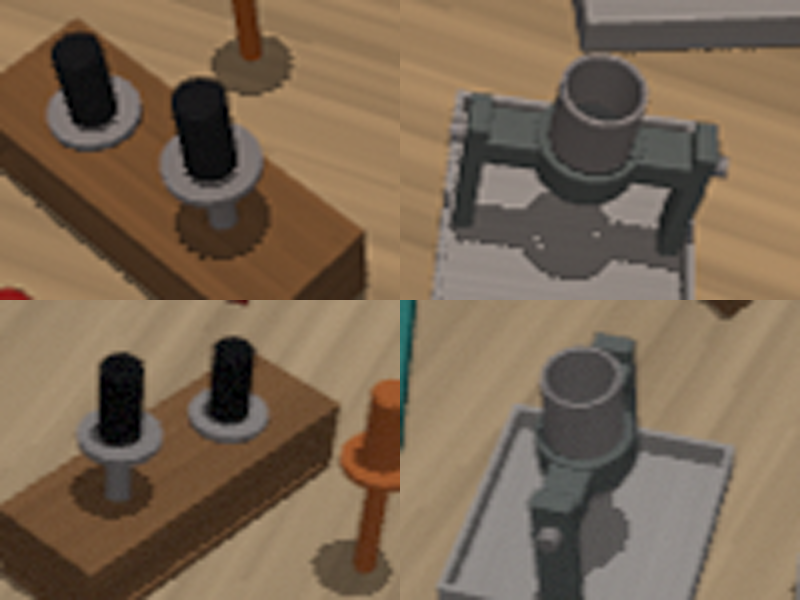

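```bash
cat > h.py <<'E'
from cell import arm
import numpy as np
from scipy.spatial.transform import Rotation as R
def onz(n,uv,z):
    p=arm.camera_params(n);d=p['T'][:3,:3]@np.linalg.solve(p['mtx'],[*uv,1]);o=p['T'][:3,3]
    return o+d*(z-o[2])/d[2]
def tool():
    o=arm.observe();return np.array(o['position']),R.from_rotvec(o['ee_rot'])
def need(target,yaw=None):
    "shift in tool units (60 mm) to target, tilt fix + yaw in units of 10 deg"
    p,r=tool();x=r.as_matrix()
    if yaw is None: yaw=np.arctan2(x[1,0],x[0,0])
    goal=np.array([[np.cos(yaw),np.sin(yaw),0],[np.sin(yaw),-np.cos(yaw),0],[0,0,-1.]]).T
    return np.round(x.T@(np.array(target)-p)/.06,3),np.round(np.degrees((r.inv()*R.from_matrix(goal)).as_rotvec())/10,3)
E
python3 - <<'E'
from h import *
np.set_printoptions(precision=4,suppress=True)
for nm,a,b,z in[('long',(205,177),(260.5,130.5),.166),('short',(174.2,165.8),(288.2,126.7),.121),('tube',(335.7,217.5),(215.5,214.2),.145),('orangetop',(212,126),(328,139),.156),('redtop',(156,232),(217,114),.156)]:
    print(nm,onz('scene',a,z),onz('side',b,z))
print(tool()[1].as_matrix())
E
```

```text
long [ 0.5852 -0.1343  0.166 ] [ 0.5868 -0.1371  0.166 ]
short [ 0.5513 -0.2377  0.121 ] [ 0.551  -0.2392  0.121 ]
tube [0.5654 0.1414 0.145 ] [0.559  0.1413 0.145 ]
orangetop [ 0.4332 -0.197   0.156 ] [ 0.4267 -0.1962  0.156 ]
redtop [ 0.7323 -0.162   0.156 ] [ 0.7252 -0.1588  0.156 ]
[[ 0.967   0.2549 -0.0005]
 [ 0.2549 -0.967   0.0013]
 [-0.0001 -0.0014 -1.    ]]
```

Run:
```python
from h import *
for z in(.08,.12,.16,.2): print(z,onz('scene',(40,35),z)[:2],onz('side',(432,38),z)[:2])
print(need([.586,-.136,.29]))
```

```text
0.08 [ 0.17840572 -0.99645747] [ 0.30086248 -1.04051247]
0.12 [ 0.22707784 -0.92640417] [ 0.29691263 -0.95225463]
0.16 [ 0.27574995 -0.85635088] [ 0.29296278 -0.86399679]
0.2 [ 0.32442207 -0.78629758] [ 0.28901293 -0.77573895]
(array([ 8.866, -5.73 , -0.876]), array([-0.008,  0.001, -0.   ]))
```

Request:
jog_arm(
  moves=[
    {"xyz": [1,-0.65,-0.5],"grip": -1},
    {"xyz": [2,-1.3,-0.9],"grip": -1},
    {"xyz": [2.8,-1.8,-0.9],"grip": -1},
    {"xyz": [3.6,-2.3,-0.9],"grip": -1},
    {"xyz": [4.4,-2.85,-0.9],"grip": -1},
  ],
  force=60,
)

```text
invalid input at $.moves[0]: expected keys twist, xyz, grip
```

Request:
jog_arm(
  moves=[
    {"xyz": [0.8,-0.5,0],"grip": -1},
    {"xyz": [1.6,-1.0,0],"grip": -1},
    {"xyz": [2.4,-1.6,0],"grip": -1},
    {"xyz": [3.2,-2.1,0],"grip": -1},
    {"xyz": [3.8,-2.5,0],"grip": -1},
  ],
)

```text
invalid input at $.moves[0]: expected keys twist, xyz, grip
```

Run:
```python
from h import *
print(arm.observe()['clock'],tool()[0],need([.586,-.136,.29]))
```

```text
0.1 [ 0.15918698 -0.60393539  0.23703519] (array([ 8.866, -5.73 , -0.876]), array([-0.008,  0.001, -0.   ]))
```

Request:
jog_arm(
  moves=[
    {"twist": [0,0,0],"xyz": [0.8,-0.5,-0.5],"grip": -1},
    {"twist": [0,0,0],"xyz": [1.6,-1.0,-0.9],"grip": -1},
    {"twist": [0,0,0],"xyz": [2.4,-1.6,-0.9],"grip": -1},
    {"twist": [0,0,0],"xyz": [3.2,-2.1,-0.9],"grip": -1},
    {"twist": [0,0,0],"xyz": [4.0,-2.6,-0.9],"grip": -1},
  ],
  force=60,
)

```text
clock: 0.72
position: [0.3525, -0.3907, 0.2917]
ee_rot: [3.116, 0.404, -0.0]
force: [0.3, -1.1, 0.2]
width: 0.999
```

Request:
jog_arm(
  moves=[
    {"twist": [0,0,0],"xyz": [0.8,-0.5,0],"grip": -1},
    {"twist": [0,0,0],"xyz": [1.6,-1.0,0],"grip": -1},
    {"twist": [0,0,0],"xyz": [2.4,-1.6,0],"grip": -1},
    {"twist": [0,0,0],"xyz": [3.2,-2.1,0],"grip": -1},
    {"twist": [0,0,0],"xyz": [4.0,-2.6,0],"grip": -1},
  ],
)

```text
clock: 1.35
position: [0.5448, -0.1789, 0.2915]
ee_rot: [3.116, 0.403, -0.001]
force: [0.9, -1.3, -0.8]
width: 1.002
```

Run:
```python
from h import *
print(arm.observe()['clock'],tool()[0],need([.586,-.136,.29]),arm.observe()['joints'])
```

```text
1.35 [ 0.54477598 -0.17890065  0.29152054] (array([ 0.847, -0.516,  0.025]), array([0.   , 0.002, 0.   ])) [ 0.40040624  0.32730955 -0.2374993   1.60625153  0.08086995  1.21801059
 -1.16624861]
```

Request:
jog_arm(
  moves=[
    {"twist": [0,0,0],"xyz": [0.6,-0.35,0],"grip": -1},
    {"twist": [0,0,0],"xyz": [0.85,-0.52,0],"grip": -1},
    {"twist": [0,0,0],"xyz": [0.85,-0.52,0],"grip": -1},
  ],
)

```text
clock: 1.72
position: [0.5853, -0.1365, 0.2912]
ee_rot: [-3.115, -0.406, 0.002]
force: [0.0, -0.1, -0.9]
width: 1.0
```

```bash
cat >> h.py <<'E'
def wray(uv):
    q=arm.camera_params('wrist');m=q['mtx'];T=q['T_tool_cam'];p,r=tool()
    a=np.array([uv[0]-m[0,2],uv[1]-m[1,2]]);n=np.linalg.norm(a);t=n/m[0,0]
    d=np.array([*(a/n*np.sin(t)),np.cos(t)]);return p+r.apply(T[:3,3]),r.apply(T[:3,:3]@d)
def wonz(uv,z):
    o,d=wray(uv);return o+d*(z-o[2])/d[2]
def wpix(P):
    q=arm.camera_params('wrist');m=q['mtx'];T=q['T_tool_cam'];p,r=tool()
    c=T[:3,:3].T@(r.inv().apply(np.array(P)-p)-T[:3,3]);n=np.hypot(*c[:2]);t=np.arctan2(n,c[2])
    return m[:2,2]+c[:2]/n*t*m[0,0]
E
python3 - <<'E'
from h import *
import cv2
print(tool()[0],wpix([.586,-.136,.166]));cv2.imwrite('pics/w1.png',arm.get_image('wrist'))
E
```

```text
[ 0.58531018 -0.13653658  0.29119682] [257.35312176 192.64830232]
```

View pics/w1.png

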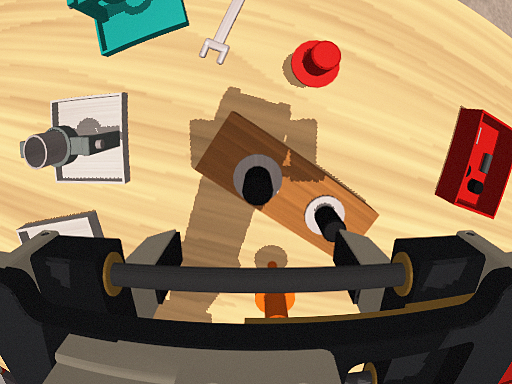

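Wrist view: the handle top is at about (258,192), within a pixel or two of the prediction (257,193). The long drift's collar is raised, the short one is at (325,215), and the orange drift is clear of the fingers. Descending to grip.

Request:
jog_arm(
  moves=[
    {"twist": [0,0,0],"xyz": [0.01,0,0.7],"grip": -1},
    {"twist": [0,0,0],"xyz": [0.01,0,1.4],"grip": -1},
    {"twist": [0,0,0],"xyz": [0.01,0,2.0],"grip": -1},
    {"twist": [0,0,0],"xyz": [0.01,0,2.4],"grip": -1},
    {"twist": [0,0,0],"xyz": [0.01,0,2.6],"grip": -1},
  ],
)

```text
clock: 2.4
position: [0.5842, -0.1393, 0.1346]
ee_rot: [3.116, 0.399, -0.004]
force: [0.3, -0.9, 0.4]
width: 0.996
```

Request:
jog_arm(
  moves=[
    {"twist": [0,0,0],"xyz": [0,0,0],"grip": 1},
    {"twist": [0,0,0],"xyz": [0,0,0],"grip": 1},
    {"twist": [0,0,0],"xyz": [0,0,0],"grip": 1},
    {"twist": [0,0,0],"xyz": [0,0,0],"grip": 1},
    {"twist": [0,0,0],"xyz": [0,0,0],"grip": 1},
  ],
  force=60,
)

```text
clock: 3.02
position: [0.586, -0.137, 0.136]
ee_rot: [3.115, 0.404, 0.001]
force: [-1.0, 0.2, -0.2]
width: 0.505
```

Request:
jog_arm(
  moves=[
    {"twist": [0,0,0],"xyz": [0,0,0],"grip": 1},
    {"twist": [0,0,0],"xyz": [0,0,-0.2],"grip": 1},
    {"twist": [0,0,0],"xyz": [0,0,-0.4],"grip": 1},
    {"twist": [0,0,0],"xyz": [0,0,-0.7],"grip": 1},
    {"twist": [0,0,0],"xyz": [0,0,-1.0],"grip": 1},
  ],
)

```text
clock: 3.65
position: [0.586, -0.137, 0.1973]
ee_rot: [3.115, 0.404, 0.001]
force: [-0.3, -0.1, -2.7]
width: 0.316
```

Request:
jog_arm(
  moves=[
    {"twist": [0,0,0],"xyz": [0,0,-0.5],"grip": 1},
    {"twist": [0,0,0],"xyz": [0,0,-1.0],"grip": 1},
    {"twist": [0,0,0],"xyz": [0,0,-1.5],"grip": 1},
    {"twist": [0,0,0],"xyz": [0,0,-1.9],"grip": 1},
    {"twist": [0,0,0],"xyz": [0,0,-2.0],"grip": 1},
  ],
)

```text
clock: 4.28
position: [0.5866, -0.137, 0.3184]
ee_rot: [3.114, 0.404, 0.006]
force: [0.9, 0.2, -2.9]
width: 0.313
```

Run:
```python
from h import *
o=arm.observe();print(o['clock'],o['position'],o['width'],o['force'],need([.562,.05,.317]),need([.562,.141,.317]))
```

```text
4.275 [ 0.58655968 -0.13696308  0.31836446] 0.3133022833225777 [ 0.86901739  0.20097281 -2.9123914 ] (array([ 0.398, -3.117,  0.019]), array([ 0.009, -0.019, -0.   ])) (array([ 0.785, -4.584,  0.018]), array([ 0.009, -0.019, -0.   ]))
```

Request:
jog_arm(
  moves=[
    {"twist": [0,0,0],"xyz": [0.05,-0.4,0],"grip": 1},
    {"twist": [0,0,0],"xyz": [0.18,-1.1,0],"grip": 1},
    {"twist": [0,0,0],"xyz": [0.32,-1.9,0],"grip": 1},
    {"twist": [0,0,0],"xyz": [0.46,-2.7,0],"grip": 1},
    {"twist": [0,0,0],"xyz": [0.6,-3.5,0],"grip": 1},
  ],
)

```text
clock: 4.9
position: [0.5665, 0.0766, 0.3152]
ee_rot: [3.115, 0.403, -0.001]
force: [0.2, 0.7, -2.6]
width: 0.317
```

Request:
jog_arm(
  moves=[
    {"twist": [0,0,0],"xyz": [0.1,-0.6,0],"grip": 1},
    {"twist": [0,0,0],"xyz": [0.18,-1.0,0],"grip": 1},
    {"twist": [0,0,0],"xyz": [0.18,-1.08,0],"grip": 1},
    {"twist": [0,0,0],"xyz": [0.18,-1.08,0],"grip": 1},
    {"twist": [0,0,0],"xyz": [0.18,-1.08,0],"grip": 1},
  ],
)

```text
clock: 5.52
position: [0.5614, 0.1389, 0.3155]
ee_rot: [3.115, 0.4, -0.0]
force: [0.3, 0.3, -2.6]
width: 0.316
```

Run:
```python
from h import *
import cv2
o=arm.observe();print(o['clock'],o['position'],o['width'],o['force'],need([.562,.141,.317]))
s=arm.get_image('scene');d=arm.get_image('side');w=arm.get_image('wrist')
for n,i in zip('sdw',(s,d,w)):cv2.imwrite(f'pics/{n}2.png',i)
c=lambda im,x,y:cv2.resize(im[y:y+150,x:x+100],None,fx=4,fy=4,interpolation=cv2.INTER_CUBIC)
cv2.imwrite('pics/m2.png',np.hstack([c(s,285,110),c(d,170,105)]))
```

```text
5.525 [0.561357   0.13893284 0.31554226] 0.3157658750142888 [ 0.34651097  0.2844359  -2.5632826 ] (array([ 0.019, -0.031, -0.024]), array([0.005, 0.002, 0.   ]))
```

View pics/m2.png

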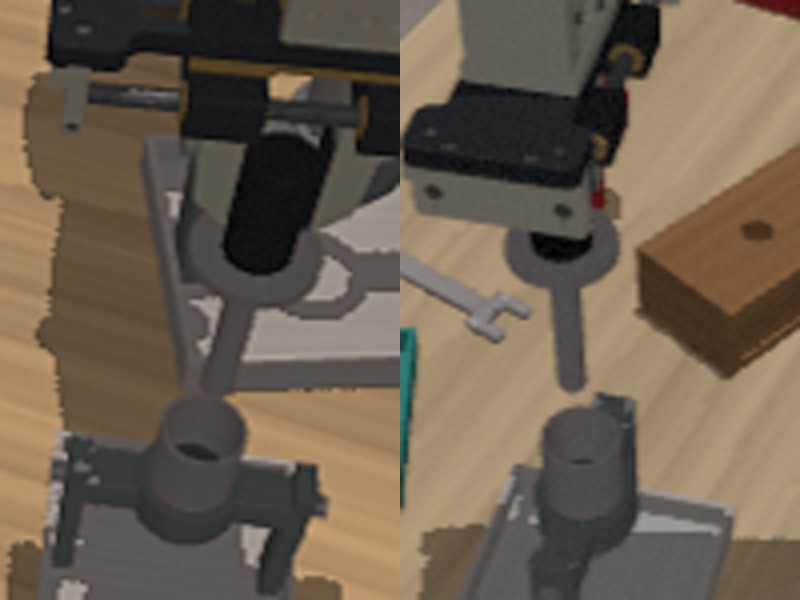

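View pics/w2.png

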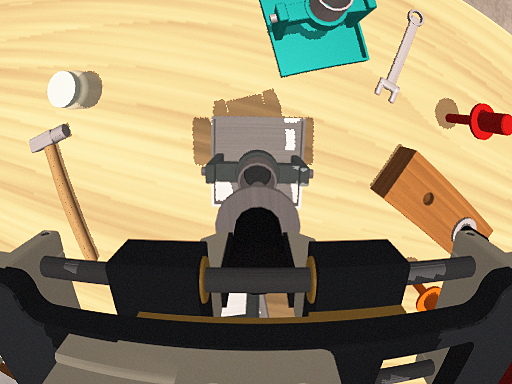

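The drift hangs free above the small grey tube. Scene view: tip (339,207), collar (349,176), mouth (336,217). Side view: tip (213,201), collar (210.5,167.5), mouth (215.5,213.5). I'll triangulate these.

Run:
```python
from h import *
import cv2
def tri(a,b):
    P=[]
    for n in('scene','side'):
        p=arm.camera_params(n);P.append(p['mtx']@np.linalg.inv(p['T'])[:3])
    X=cv2.triangulatePoints(P[0],P[1],np.array(a,float),np.array(b,float)).ravel();X=X[:3]/X[3]
    return X,[(Q@[*X,1])[:2]/(Q@[*X,1])[2] for Q in P]
print('tip',tri((338.75,206.5),(213,201)));print('col',tri((348.75,176),(210.5,167.5)));print('mouth',tri((336,217.3),(215.5,213.7)))
def pr(X):
    r=[]
    for n in('scene','side'):
        p=arm.camera_params(n);v=p['mtx']@(np.linalg.inv(p['T'])[:3]@[*X,1]);r.append(v[:2]/v[2])
    return r
p=tool()[0];print('pred tip',pr([p[0],p[1],p[2]-.126]),'col',pr([p[0],p[1],p[2]-.126+.098]))
```

```text
tip (array([0.56424952, 0.14015018, 0.18208381]), [array([338.42383318, 206.01770643]), array([212.71609497, 201.22126734])])
col (array([0.56523849, 0.14033529, 0.27547478]), [array([347.79011907, 174.52540022]), array([209.70364942, 168.169722  ])])
mouth (array([0.56132523, 0.13995174, 0.14255397]), [array([335.33864785, 216.32773048]), array([214.90745247, 214.14641459])])
pred tip [array([339.19584081, 202.40936249]), array([213.90243301, 198.99909542])] col [array([349.29953643, 167.95969845]), array([211.33187451, 163.84932098])]
```

Request:
jog_arm(
  moves=[
    {"twist": [0,0,0],"xyz": [-0.05,-0.01,0.1],"grip": 1},
    {"twist": [0,0,0],"xyz": [-0.05,-0.01,0.3],"grip": 1},
    {"twist": [0,0,0],"xyz": [-0.05,-0.01,0.5],"grip": 1},
    {"twist": [0,0,0],"xyz": [-0.05,-0.01,0.7],"grip": 1},
    {"twist": [0,0,0],"xyz": [-0.05,-0.01,0.85],"grip": 1},
  ],
)

```text
clock: 6.3
position: [0.5578, 0.1404, 0.2635]
ee_rot: [3.115, 0.404, -0.002]
force: [-0.5, 0.4, -3.1]
width: 0.313
```

Request:
jog_arm(
  moves=[
    {"twist": [0,0,0],"xyz": [0,0,0.1],"grip": 1},
    {"twist": [0,0,0],"xyz": [0,0,0.2],"grip": 1},
    {"twist": [0,0,0],"xyz": [0,0,0.3],"grip": 1},
    {"twist": [0,0,0],"xyz": [0,0,0.4],"grip": 1},
    {"twist": [0,0,0],"xyz": [0,0,0.5],"grip": 1},
  ],
)

```text
clock: 6.92
position: [0.5587, 0.1408, 0.2353]
ee_rot: [-3.115, -0.404, -0.003]
force: [-1.0, 0.7, 8.4]
width: 0.312
```

Request:
jog_arm(
  moves=[
    {"twist": [0,0,0],"xyz": [0,0,0.1],"grip": 1},
    {"twist": [0,0,0],"xyz": [0,0,0.2],"grip": 1},
    {"twist": [0,0,0],"xyz": [0,0,0.3],"grip": 1},
    {"twist": [0,0,0],"xyz": [0,0,0.4],"grip": 1},
    {"twist": [0,0,0],"xyz": [0,0,0.5],"grip": 1},
  ],
)

```text
clock: 7.55
position: [0.5578, 0.1403, 0.2039]
ee_rot: [3.115, 0.404, -0.001]
force: [0.2, -0.2, -2.5]
width: 0.315
```

Request:
jog_arm(
  moves=[
    {"twist": [0,0,0],"xyz": [0,0,0.08],"grip": 1},
    {"twist": [0,0,0],"xyz": [0,0,0.16],"grip": 1},
    {"twist": [0,0,0],"xyz": [0,0,0.22],"grip": 1},
    {"twist": [0,0,0],"xyz": [0,0,0.26],"grip": 1},
    {"twist": [0,0,0],"xyz": [0,0,0.28],"grip": 1},
  ],
)

```text
clock: 8.18
position: [0.5581, 0.1404, 0.1878]
ee_rot: [3.116, 0.404, -0.0]
force: [0.3, 0.2, -2.5]
width: 0.312
```

Request:
jog_arm(
  moves=[
    {"twist": [0,0,0],"xyz": [0,0,0.03],"grip": 1},
    {"twist": [0,0,0],"xyz": [0,0,0.06],"grip": 1},
    {"twist": [0,0,0],"xyz": [0,0,0.08],"grip": 1},
    {"twist": [0,0,0],"xyz": [0,0,0.08],"grip": 1},
  ],
)

```text
clock: 8.68
position: [0.558, 0.1404, 0.183]
ee_rot: [3.115, 0.404, -0.0]
force: [0.8, 0.3, -2.5]
width: 0.313
```

Run:
```python
from h import *
import cv2
o=arm.observe();print(o['clock'],o['position'],o['width'],o['force'])
s=arm.get_image('scene');d=arm.get_image('side')
c=lambda im,x,y:cv2.resize(im[y:y+150,x:x+100],None,fx=4,fy=4,interpolation=cv2.INTER_CUBIC)
cv2.imwrite('pics/m3.png',np.hstack([c(s,285,150),c(d,170,150)]))
```

```text
8.675 [0.55800404 0.14044665 0.18303658] 0.31271782410349896 [ 0.75216591  0.34672854 -2.53853065]
```

View pics/m3.png

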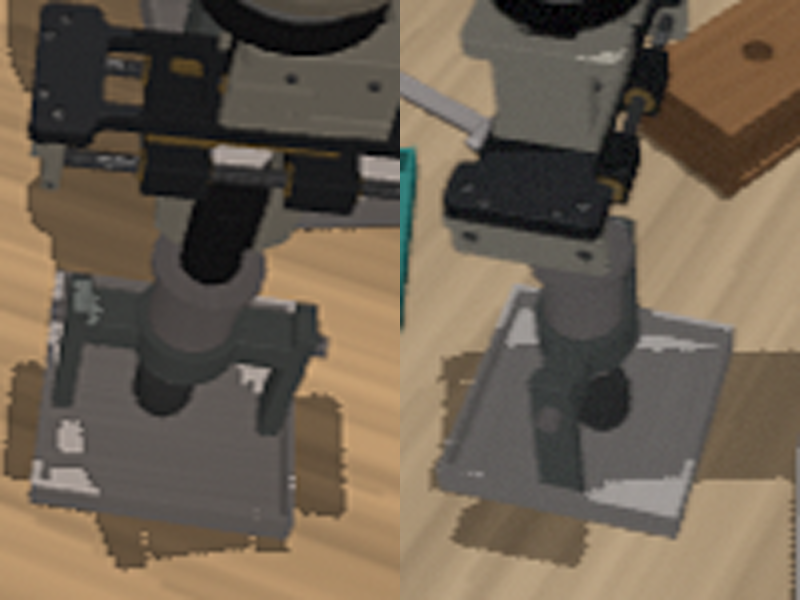

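The plug is out and lying in the tray: dark disc at scene (326,247), side (321,250). The collar is nearly on the mouth but there is no contact force yet, so I ease it down.

Request:
jog_arm(
  moves=[
    {"twist": [0,0,0],"xyz": [0,0,0.02],"grip": 1},
    {"twist": [0,0,0],"xyz": [0,0,0.04],"grip": 1},
    {"twist": [0,0,0],"xyz": [0,0,0.05],"grip": 1},
    {"twist": [0,0,0],"xyz": [0,0,0.05],"grip": 1},
  ],
)

```text
clock: 9.28
position: [0.5584, 0.1406, 0.1822]
ee_rot: [3.115, 0.404, 0.003]
force: [-5.9, -2.9, 15.8]
width: 0.316
```

Seated: the vertical force went from -2.5 to +15.8 N at TCP z 0.182. I back off the press, then open.

Request:
jog_arm(
  moves=[
    {"twist": [0,0,0],"xyz": [0,0,-0.025],"grip": 1},
    {"twist": [0,0,0],"xyz": [0,0,-0.03],"grip": 1},
  ],
)

```text
clock: 9.52
position: [0.5583, 0.1406, 0.1823]
ee_rot: [-3.115, -0.404, -0.001]
force: [-0.5, -0.0, 2.6]
width: 0.316
```

Request:
jog_arm(
  moves=[
    {"twist": [0,0,0],"xyz": [0,0,0],"grip": -1},
    {"twist": [0,0,0],"xyz": [0,0,0],"grip": -1},
    {"twist": [0,0,0],"xyz": [0,0,0],"grip": -1},
    {"twist": [0,0,0],"xyz": [0,0,0],"grip": -1},
    {"twist": [0,0,0],"xyz": [0,0,0],"grip": -1},
  ],
)

```text
clock: 10.15
position: [0.558, 0.1405, 0.1819]
ee_rot: [3.116, 0.404, -0.0]
force: [0.3, -0.1, 0.5]
width: 0.812
```

Request:
jog_arm(
  moves=[
    {"twist": [0,0,0],"xyz": [0,0,0],"grip": -1},
    {"twist": [0,0,0],"xyz": [0,0,-0.3],"grip": -1},
    {"twist": [0,0,0],"xyz": [0,0,-0.7],"grip": -1},
    {"twist": [0,0,0],"xyz": [0,0,-1.2],"grip": -1},
    {"twist": [0,0,0],"xyz": [0,0,-1.7],"grip": -1},
  ],
)

```text
clock: 10.78
position: [0.5579, 0.1404, 0.2848]
ee_rot: [-3.116, -0.404, 0.0]
force: [0.4, 0.0, 0.3]
width: 0.997
```

Request:
jog_arm(
  moves=[
    {"twist": [0,0,0],"xyz": [-0.5,0,-0.6],"grip": -1},
    {"twist": [0,0,0],"xyz": [-1,0,-0.8],"grip": -1},
    {"twist": [0,0,0],"xyz": [-1,0,-0.8],"grip": -1},
    {"twist": [0,0,0],"xyz": [-1,0,-0.8],"grip": -1},
  ],
)

```text
clock: 11.28
position: [0.5004, 0.1251, 0.3317]
ee_rot: [3.115, 0.403, 0.0]
force: [-0.2, 0.2, 0.2]
width: 1.001
```

Run:
```python
from h import *
import cv2
o=arm.observe();print(o['clock'],o['position'],o['width'],o['force'],np.abs(o['dq']).max())
s=arm.get_image('scene');d=arm.get_image('side')
c=lambda im,x,y:cv2.resize(im[y:y+150,x:x+100],None,fx=4,fy=4,interpolation=cv2.INTER_CUBIC)
cv2.imwrite('pics/m4.png',np.hstack([c(s,285,150),c(d,170,150)]))
```

```text
11.275 [0.50035504 0.1250511  0.33170054] 1.0005794786088205 [-0.20143441  0.15655647  0.20055052] 0.021033454270119104
```

View pics/m4.png

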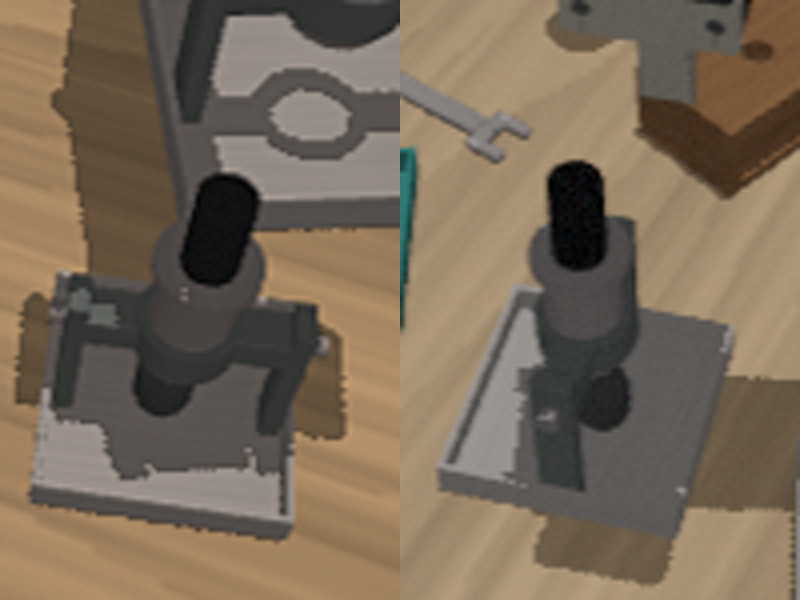

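The drift stands upright with its collar on the mouth, the plug is in the tray, and the gripper is clear.

```bash
python3 -c "
from cell import arm
print(arm.sign_off())"
```

```text
the job is handed in; nothing more can be done
None
```

I took the long drift from the rack and pushed it steadily down the small grey tube until the plug came out. I seated the collar on the tube's mouth, let go and backed away, then handed the job in at about 11.4 s of the 38 s allowed.

- **Push:** the vertical force rose about 11 N at the plug, then fell back to just the drift's weight once the plug dropped. It rose to +15.8 N when the collar seated, well under the 40 N limit.
- **Last pictures:** they show the drift standing upright with its collar on the mouth and the plug in the tray under the tube. The gripper was open, well clear, and reading about 0 N.
- **Grip slip:** the drift sat about 6 mm lower in the grip than planned. I measured this before insertion and allowed for it.
- **Not checked:** I judged the drift's final lean and centring by eye from those pictures and did not measure them again after letting go. The sign-off gives no verdict.

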